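Park the pump-oil bottle in its dock and bolt it in

TASK

Put the full oil bottle away in the blue dock: without gripping, lifting or tipping it, push it low down so that it slides upright over the bench into the lane, and press it onto the orange sprung pad at the back with about 9 N for a moment (never 16 N or more). Let go, so that it is left standing against the pad, then slide the red-knobbed bolt fully across the mouth behind it. Leave the other things on the bench where they are.

Things in the scene. Friction and masses are not known exactly. Their poses are not given: they have to be found in the camera images.
- bottle: White upright oil bottle, red cap. Body 48 (its x) x 62 (its y) x 158 mm high, with cap 178; about 0.42 kg (0.35 to 0.52), slides at roughly 2 to 3.5 N. Origin: centre of its underside, z up. It starts in front of the dock's mouth, its x axis within about 0.25 rad of the dock's x. Pushed above some 35 mm it may tip.
- dock: Fixed blue dock. Origin on bench in mid-mouth, x into the lane, y across (left looking in), z up. Lane: bench is its floor; 72 mm wide, walls 35 high, 5 thick, from x=16 to 120 mm; flared lips spread from x=0 out to 96 mm apart at x=-33. Bolt crosses at x=3..13. Flanges 3 mm thick reach y=-76 and +62.
- buffer: Fixed bracket closing the lane's back, 150 mm along dock x, axes as the dock's; origin on the bench. It carries a orange sprung pad (56 wide, z 6 to 62 mm) facing the mouth. How far the pad stands out is set by hand and not measured: free face between 30 and 75 mm before this origin. Pad spring 2 N/mm from the first touch, gives up to 20 mm.
- bolt (a joint): Travel of the slide bolt along dock +y: 0 open (tip clear of the lane), 0.038 m fully shut (tip in mid-lane, behind the bottle). Stays where left; friction about 2 N.
- bolt_knob (a point): Middle of the bolt's upright red knob, 55 mm above the bench; knob 12 (dock x) x 14 (dock y) mm, from z=28 to 75 mm, on a 10 mm bar whose top is at z=28 mm. Open it stands at dock x=8, y=-108 mm; shut at y=-70 mm.
- wash: Bystander: white squeeze wash bottle with thin spout, 63 x 62 x 191 mm; origin at the centre of its underside.
- jar: Bystander: small cream jar with black lid, 50 x 50 x 39 mm; origin at the centre of its underside.
- vial: Bystander: small vial with black cap, 23 x 22 x 48 mm; origin at the centre of its underside.
- tin: Bystander: flat round grey tin, 62 x 62 x 22 mm; origin at the centre of its underside.
- clamp: Bystander: grey ring clamp with wing nut, 54 x 71 x 16 mm; origin at its underside.

How it is judged:
On the way, in this order (a step that is already met when the one before it is completed fails the run):
1. the bottle, upright in the lane, is pressed on the sprung pad with 4.5 to 14 N for 0.4 s (contact force between bottle and buffer between 4.5 and 14 N and angle between bottle's own z axis and vertical below 0.1 rad and x of bottle in the frame of dock between 0.045 and 0.13 m and y of bottle in the frame of dock between -0.009 and 0.009 m), for 0.4 s.
2. with the bottle let go, the bolt is slid fully across (value of joint bolt above 0.034 m and contact force between the fingers and bottle below 0.1 N and x of bottle in the frame of dock between 0.045 and 0.13 m and y of bottle in the frame of dock between -0.009 and 0.009 m), for 0.2 s.
At the end, for the whole second after the job is handed in: The bottle stands upright (within 3 degrees), at rest and released in the dock's lane (its middle more than 45 mm past the mouth, within 9 mm of the lane's centre line), still touching the sprung pad, and the bolt is shut to within 4 mm of its full 38 mm travel (value of joint bolt above 0.034 m and angle between bottle's own z axis and vertical below 0.06 rad and height (world z) of bottle below 0.005 m and contact force between bottle and buffer above 0.2 N and linear speed of bottle below 0.01 m/s and x of bottle in the frame of dock between 0.045 and 0.13 m and y of bottle in the frame of dock between -0.009 and 0.009 m).
It fails at once if the bottle tips by more than 10 degrees (angle between bottle's own z axis and vertical above 0.175 rad).
It fails at once if the bottle is lifted off the bench by more than 8 mm (height (world z) of bottle above 0.008 m).
It fails at once if the fingers grip the bottle or push it with more than 20 N (contact force between the fingers and bottle above 20 N).
It fails at once if the bottle is driven against the sprung pad with more than 16 N (contact force between bottle and buffer above 16 N).
It fails at once if one of the bystanders (wash bottle, jar, vial, tin, ring clamp) is moved by more than 15 mm (distance of any of wash, jar, vial, tin, clamp from where it was at the start of the episode above 0.015 m).
It also fails if it takes over 72 s, if anything falls off the work surface, if the arm or the gripper's body presses on something with over 40 N, if the wrist force passes 120 N, or if a joint passes its speed limit or range.

ROBOT

A 7-joint arm with a two-finger parallel gripper is mounted at the origin on a cart in front of the work surface, level with it; the furniture and walls round the work are solid. World frame = base frame: x ahead of the robot, y to its left, z up, the work surface at z = 0. Lengths are in m, angles in rad, forces in N, time in s.
With the tool pointing down it reaches from about 0.4 to 0.875 m from the base axis. Payload 19.3 kg.
Tool frame: the origin (TCP) lies at the very end of the fingers, on their centre line; the grasp point (between the pads) lies 19 mm behind it; z points along the fingers, y is the line along which they close (so a half turn about z gives the same grasp; the last joint's range is limited). The gripper opens to 85 mm and grips with 20 to 120 N. Pads are 22 mm wide; open, the fingers measure 114 mm over their backs; the gripper's body (76 mm by 85 mm) begins 54 mm behind the grasp point. The pads swing forward as they close: fully open they stand 13 mm farther back than shut.
Start: joints at [-1.348, 0.521, -0.036, 1.599, 0.021, 1.021, -0.113], TCP at [0.18, 0.598, 0.231] pointing down, gripper open.
Joint ranges: [-2.91, 2.91], [-0.3, 2.13], [-1.5, 1.42], [0.17, 2.43], [-1.26, 4.41], [0.16, 1.93], [-2.52, 2.52]. Speed limits (rad/s): [1.89, 1.89, 2.39, 2.39, 3.01, 3.01, 3.01].

INTERFACE

Orientations are given as [roll, pitch, yaw] about the fixed x, y, z axes, in that order (R = Rz(yaw) Ry(pitch) Rx(roll)).
In Python, from workcell import bot gives the robot as it stands. The module is installed in compiled form; this text tells all that it offers.
- The arm moves only by the tool apply_moves, never from a script. Its arguments are lists of equal length, an entry for each row: "claw": the finger opening in m, from 0 to 0.0854; "xyz": the shift along the tool's x, y, z in m, a list of three; "twist": the turn, a rotation vector about the tool's x, y, z in rad, a list of three. A call has 1 to 20 rows; each row shifts and turns the commanded pose from where the row before left it, along the tool's axes as they then stand; what a row does not reach is not made up. A row lasts 1/10 s, in which the tool goes at most 50 mm and 8.59 degrees, less where a joint would pass 70% of its speed; a pose out of reach is approached as far as the arm can. A call with a gripper value outside its range is refused whole. The fingers move at their own pace and stop on an object; "force" is the grip in N (left out, the last holds). Time passes only in rows, so rows that do not move let the fingers close. It gives the time, the measured TCP pose, the force, the opening and the grip force at its end, in the units of the state.
- bot.observe(): the state, without advancing time (a new reading comes with each control period).
- bot.grab_frame(name): name is "scene" or "top"; returns a dict with "img" (384x512x3 uint8, red, green, blue), "vfov" (degrees; the focal length in pixels is half the picture's height over the tangent of half this angle, whatever the lens; pixels are square), "cx", "cy" (the principal point, pixels), "distortion" ([k1, k2, p1, p2, k3] as OpenCV has them; the pictures are not rectified), "view" (4x4, takes a point from world to camera coordinates). Camera axes: x right, y up, looking along -z (the intrinsics and any distortion apply to the point x, -y, -z); pixel columns grow to the right and rows downward; lengths in m; the calibration is good to about 2 mm. A picture is of the moment at which its call begins. There is no depth.
- bot.job_done(): hands the job in; it is judged then, once.
Trained networks look in the newest picture that a camera, given by its name, has taken for a name from the list of things; names that differ only in an ending like _2 or _b are one class to them, and where a whole thing is asked for, a point or a joint stands for the part that bears it (a point fixed in the world has none). Each returns a list of dicts, best first, with "score" (0 to 1); they miss things now and then, are a little off and sometimes report something else, mostly with a low value. They report only what shows in the picture. A call takes as long as a camera call.
- bot.find_in(camera, query): "position" ([x, y, z] in m, in world coordinates, good to about 4 mm: the middle of the surface that is visible of it).
The state is a dict: "clock": time; "qpos": joint angles; "qd": joint speeds; "joint_efforts": joint torques, N m; "position": TCP position; "tool_rot": TCP orientation; "force": force on the tool from outside, world axes, zero at the start; "moment": the same for the moment, N m; "grip_width": finger opening in m; "finger_force": force on a finger pad.
Only numpy, scipy, OpenCV 4.12 (cv2) and the standard library are available. Lean on these libraries where they do the work, as an engineer would, in place of code of your own. Each camera call takes 0.05 s, during which the arm holds its last target. There are 200 camera calls.

## Working session

There is one attempt and no reset: what is moved stays moved. The work goes in short steps, Python scripts to look and compute and a tool call to move; the robot and the scene stay as the last step left them, time stands still between calls to the robot, and variables do not carry over. Pictures are saved under pics/ and viewed, at most 10 in all, crops included, and the job is handed in when it is done.

Besides the shell and the picture viewer there is one more tool, called by a JSON object that holds its "method" and its "body", one argument or row to a line. apply_moves: Moves the arm, as the interface text tells. Its arguments: {"type":"object","properties":{"claw":{"type":"array"},"xyz":{"type":"array"},"twist":{"type":"array"},"force":{"type":"number"}},"required":["claw","xyz","twist"]}

```bash
mkdir -p pics; python3 - <<'E'
from workcell import bot
import cv2,numpy as np
for c in("scene","top"):
    f=bot.grab_frame(c);cv2.imwrite(f"pics/{c}0.png",f["img"][:,:,::-1])
    print(c,f["vfov"],f["cx"],f["cy"],f["distortion"],np.round(f["view"],4).tolist())
    for n in["bottle","dock","buffer","bolt","bolt_knob","wash","jar","vial","tin","clamp"]:
        print(n,[(np.round(d["position"],3).tolist(),round(d["score"],2)) for d in bot.find_in(c,n)[:2]])
print(bot.observe())
E
```

```text
scene 56.13140974995988 251.37594609854932 192.32312441371016 [-0.08607418  0.          0.          0.          0.        ] [[0.8442, -0.5359, 0.0105, -0.4411], [0.3311, 0.5368, 0.7761, -0.2359], [-0.4215, -0.6517, 0.6306, -0.748], [0.0, 0.0, 0.0, 1.0]]
bottle [([0.486, 0.298, 0.092], 0.68)]
dock [([0.487, 0.134, 0.014], 0.87)]
buffer [([0.549, 0.013, 0.039], 0.68)]
bolt [([0.425, 0.14, 0.032], 0.64)]
bolt_knob [([0.425, 0.146, 0.029], 0.52)]
wash [([0.485, 0.302, 0.093], 0.41)]
jar [([0.473, -0.108, 0.039], 0.89)]
vial []
tin [([0.416, -0.279, 0.018], 0.65)]
clamp [([0.546, -0.332, 0.013], 0.69)]
top 50.784963440069504 252.12109398600856 195.11601295252973 [-0.09609141  0.          0.          0.          0.        ] [[-0.0097, -0.9999, -0.0083, 0.0236], [0.983, -0.0111, 0.1833, -0.5523], [-0.1834, -0.0063, 0.983, -0.9526], [0.0, 0.0, 0.0, 1.0]]
bottle [([0.494, 0.306, 0.132], 0.74), ([0.495, 0.125, 0.003], 0.3)]
dock [([0.496, 0.124, 0.004], 0.59)]
buffer [([0.55, 0.019, 0.04], 0.96), ([0.494, 0.306, 0.133], 0.69)]
bolt []
bolt_knob [([0.431, 0.144, 0.031], 0.66)]
wash [([0.49, -0.
[... 253 characters left out ...]
 array([-1.3482133 ,  0.52138733, -0.03629385,  1.59950911,  0.02120045,
        1.02111101, -0.11277632]), 'qd': array([-1.87876920e-04,  2.23662718e-04,  1.54888705e-03,  2.02099327e-04,
        4.66265298e-05, -1.28174617e-03,  3.55818462e-04]), 'joint_efforts': array([ 1.61855478e-03, -9.26866007e+01,  1.97897516e+00, -3.70261145e+01,
        1.81811565e-02,  1.59708095e-03,  6.20569222e-05]), 'position': array([0.18040955, 0.59837942, 0.23129548]), 'tool_rot': array([-3.14156288e+00,  5.68827436e-06,  2.84878546e+00]), 'force': array([-0.23770223,  0.25426943,  0.43325432]), 'moment': array([ 0.02730381,  0.03019965, -0.00174756]), 'finger_force': 0.0, 'grip_width': 0.08510193300645956}
```

```bash
python3 - <<'E'
import cv2
for c in("scene","top"):
    i=cv2.imread(f"pics/{c}0.png");cv2.imwrite(f"pics/{c}0b.png",cv2.resize(i,(768,576),interpolation=cv2.INTER_CUBIC))
E
```

```text
(no output)
```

View pics/scene0b.png

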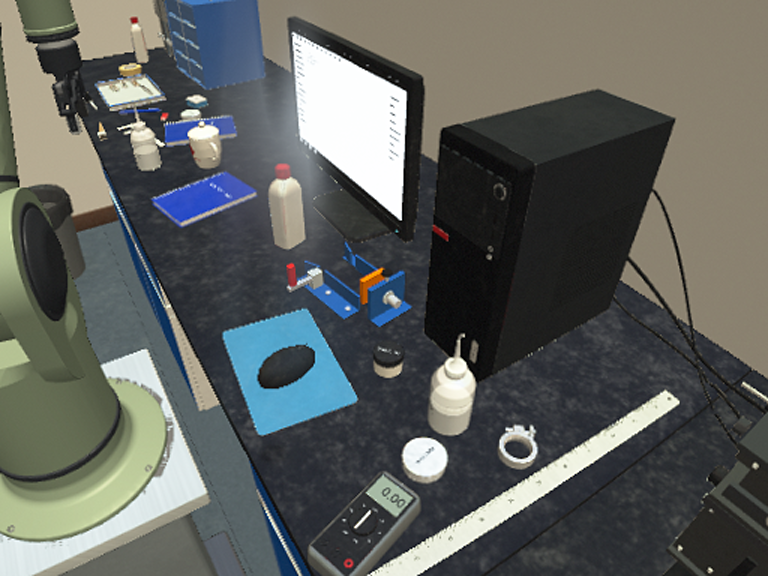

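View pics/top0b.png

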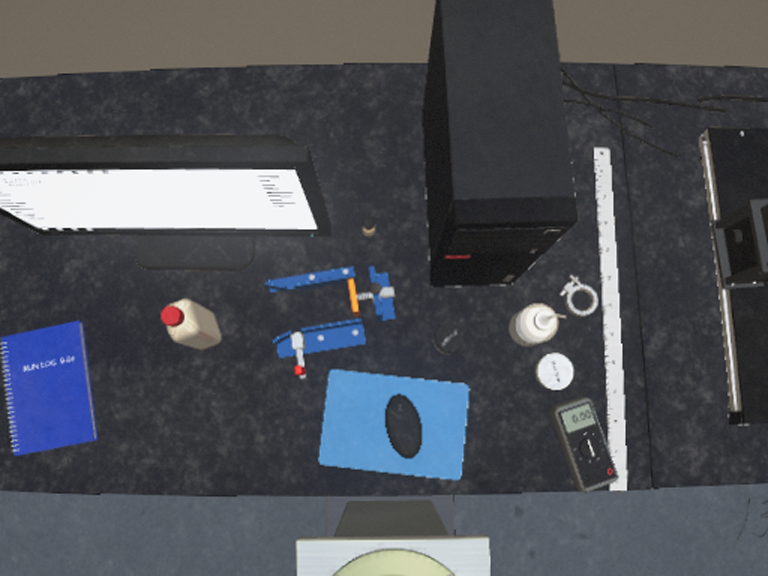

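The scene shows the bottle at (287,205) before the dock, whose pad is at (372,287) and open red knob at (292,275). In the top view the lane runs right, about (270,320) to (355,300), with the bottle at (195,325) and vial near (369,230). Next I'll crop closer for the dock pose.

```bash
cat > h.py <<'E'
import cv2,numpy as np
from workcell import bot
def cam(f):
    V=np.array(f["view"]);fl=192/np.tan(np.radians(f["vfov"])/2)
    K=np.array([[fl,0,f["cx"]],[0,fl,f["cy"]],[0,0,1]]);D=np.array(f["distortion"],float)
    F=np.diag([1.,-1,-1]);return K,D,F@V[:3,:3],F@V[:3,3]
def proj(c,P):
    K,D,R,t=c;return cv2.projectPoints(np.array(P,float).reshape(-1,1,3),cv2.Rodrigues(R)[0],t,K,D)[0][:,0]
def back(c,uv,z):
    K,D,R,t=c;n=cv2.undistortPoints(np.array(uv,float).reshape(-1,1,2),K,D)[:,0]
    d=np.c_[n,np.ones(len(n))]@R;o=-R.T@t;return o+d*((z-o[2])/d[:,2])[:,None]
def d2w(p,yaw,P):
    P=np.array(P,float);c,s=np.cos(yaw),np.sin(yaw);return np.c_[p[0]+c*P[:,0]-s*P[:,1],p[1]+s*P[:,0]+c*P[:,1],P[:,2]]
E
python3 - <<'E'
from h import *
# crops: top (90..280,140..260) x4 ; scene (170..290,100..225)
a=cv2.imread("pics/top0.png")[150:265,95:285];cv2.imwrite("pics/topc.png",cv2.resize(a,None,fx=4,fy=4,interpolation=cv2.INTER_CUBIC))
b=cv2.imread("pics/scene0.png")[105:220,165:285];cv2.imwrite("pics/scenec.png",cv2.resize(b,None,fx=5,fy=5,interpolation=cv2.INTER_CUBIC))
E
```

```text
(no output)
```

View pics/topc.png

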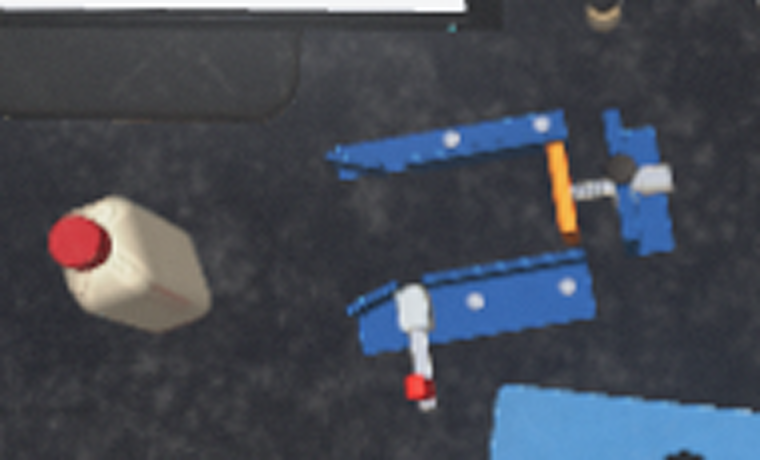

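View pics/scenec.png

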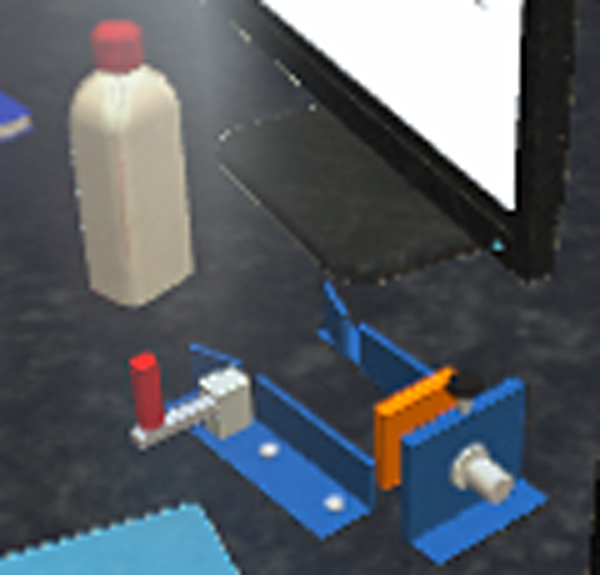

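```bash
cat > fit.py <<'E'
from h import *
from scipy.optimize import least_squares
T=cam(bot.grab_frame("top"));S=cam(bot.grab_frame("scene"))
t=lambda u,v:np.array([u/4+95,v/4+150])-.4
s=lambda u,v:np.array([u/5+165,v/5+105])-.4
obs=[(T,(120,-76,3),t(596,318)),(T,(120,62,3),t(567,112)),(T,(120,-38,35),t(585,251)),(T,(8,-108,75),t(416,386)),
(T,('p',28,62),t(548,143)),(T,('p',-28,62),t(567,240)),(T,(-33,48,35),t(330,155)),(T,(-33,-48,35),t(350,309)),
(S,(120,-76,3),s(322,538)),(S,(120,-36,35),s(375,464)),(S,(16,-38,35),s(258,376)),(S,(16,38,35),s(362,325)),(S,(8,-108,75),s(145,357)),
(S,('p',-28,62),s(376,405)),(S,('p',28,62),s(452,368)),(S,(-33,-48,35),s(192,347)),(S,(-33,48,35),s(327,285))]
def res(q):
    out=[]
    for c,P,uv in obs:
        P=[q[3] if P[0]=='p' else P[0],P[1],P[2]]
        out.append(proj(c,d2w(q[:2],q[2],[np.array(P)/1000]))[0]-uv)
    return np.array(out)
r=least_squares(lambda q:res(q*np.array([1,1,1,1000])).ravel(),[.5,.17,-1.6,.09],loss="soft_l1")
q=r.x*np.array([1,1,1,1000]);print("dock",np.round(q,4));print(np.round(res(q),1).tolist())
ob=[(S,(-24,-31,4),s(91,290)),(S,(24,-31,3),s(133,306)),(S,(24,31,4),s(192,272)),(S,(0,0,178),s(117,25)),
(T,(0,0,178),t(78,242)),(T,(24,-31,4),t(210,305)),(T,(-24,-31,4),t(158,332))]
rb=lambda b:np.array([proj(c,d2w(b[:2],b[2],[np.array(P)/1000]))[0]-uv for c,P,uv in ob])
b=least_squares(lambda b:rb(b).ravel(),[.49,.3,q[2]+.2],loss="soft_l1").x
print("bottle",np.round(b,4),np.round(rb(b),1).tolist())
c,s_=np.cos(q[2]),np.sin(q[2]);d=b[:2]-q[:2];print("bottle in dock",c*d[0]+s_*d[1],-s_*d[0]+c*d[1],b[2]-q[2])
E
python3 fit.py
```

```text
dock [  0.5321   0.1696  -1.4266 108.2058]
[[0.4, -0.4], [-0.3, -0.7], [0.5, 0.1], [-0.1, -0.0], [0.6, 0.1], [-0.8, -2.0], [-0.3, 0.1], [-0.7, -1.2], [-0.7, 0.6], [0.1, 0.2], [0.0, 0.2], [-0.1, 0.5], [-0.7, 0.9], [-0.7, 0.9], [-0.1, 0.2], [0.6, -0.4], [-0.6, 0.2]]
bottle [ 0.5011  0.3193 -1.1515] [[-1.7, -0.4], [1.2, 1.5], [1.9, -1.0], [-0.1, 1.6], [-0.5, -0.9], [2.2, 0.4], [-1.7, 1.2]]
bottle in dock -0.15262965704911755 -0.009146685161172306 0.27512986558860675
```

{"method": "apply_moves", "body": {
  "claw": [0.03, 0.03, 0.03, 0.03, 0.03, 0.03, 0.03, 0.03, 0.03, 0.03, 0.03, 0.03, 0.03, 0.03, 0.03, 0.03, 0.03, 0.03],
  "xyz": [
    [0, 0, 0],
    [0, 0, 0],
    [0, 0, 0],
    [0, 0, 0],
    [0, 0, 0],
    [0, 0, 0],
    [0, 0, 0],
    [0, 0, 0],
    [-0.025, 0.028, 0],
    [-0.025, 0.028, 0],
    [-0.025, 0.028, 0],
    [-0.025, 0.028, 0],
    [-0.025, 0.028, 0],
    [-0.025, 0.028, 0],
    [-0.025, 0.028, 0],
    [-0.025, 0.028, 0],
    [-0.025, 0.028, 0],
    [-0.025, 0.028, 0]
  ],
  "twist": [
    [0, 0, 0.1417],
    [0, 0, 0.1417],
    [0, 0, 0.1417],
    [0, 0, 0.1417],
    [0, 0, 0.1417],
    [0, 0, 0.1417],
    [0, 0, 0.1417],
    [0, 0, 0.1417],
    [0, 0, 0],
    [0, 0, 0],
    [0, 0, 0],
    [0, 0, 0],
    [0, 0, 0],
    [0, 0, 0],
    [0, 0, 0],
    [0, 0, 0],
    [0, 0, 0],
    [0, 0, 0]
  ]
}}

```text
clock: 3.0
position: [0.4946, 0.3904, 0.2314]
tool_rot: [3.141, -0.0, 1.715]
force: [0.1, 0.2, 0.1]
grip_width: 0.03
finger_force: 0.0
```

{"method": "apply_moves", "body": {
  "claw": [0.03, 0.03, 0.03, 0.03, 0.03, 0.03, 0.03, 0.03, 0.03, 0.03, 0.03, 0.03, 0.03],
  "xyz": [
    [0, 0, 0],
    [0, 0, 0],
    [0, 0, 0],
    [0, 0, 0],
    [0.013, 0, 0.0237],
    [0.013, 0, 0.0237],
    [0.013, 0, 0.0237],
    [0.013, 0, 0.0237],
    [0.013, 0, 0.0237],
    [0.013, 0, 0.0237],
    [0.013, 0, 0.0237],
    [0.013, -0.003, 0.0237],
    [0, 0, 0]
  ],
  "twist": [
    [0, -0.125, 0],
    [0, -0.125, 0],
    [0, -0.125, 0],
    [0, -0.125, 0],
    [0, 0, 0],
    [0, 0, 0],
    [0, 0, 0],
    [0, 0, 0],
    [0, 0, 0],
    [0, 0, 0],
    [0, 0, 0],
    [0, 0, 0],
    [0, 0, 0]
  ]
}}

```text
clock: 4.3
position: [0.4887, 0.3901, 0.0119]
tool_rot: [-3.137, 0.503, 1.718]
force: [-0.9, -0.5, -0.2]
grip_width: 0.0298
finger_force: 0.0
```

```bash
python3 - <<'E'
from h import *
f=bot.grab_frame("scene");i=f["img"][60:220,120:300,::-1];cv2.imwrite("pics/s1.png",cv2.resize(i,None,fx=3.7,fy=3.7,interpolation=cv2.INTER_CUBIC))
o=bot.observe();print(o["position"],o["tool_rot"],o["force"],o["moment"])
E
```

```text
[0.48980731 0.39069951 0.01415723] [-3.13949202  0.50182933  1.71647116] [0.12468209 0.51081961 0.70376705] [ 0.47755758  0.08324706 -0.04598586]
```

View pics/s1.png

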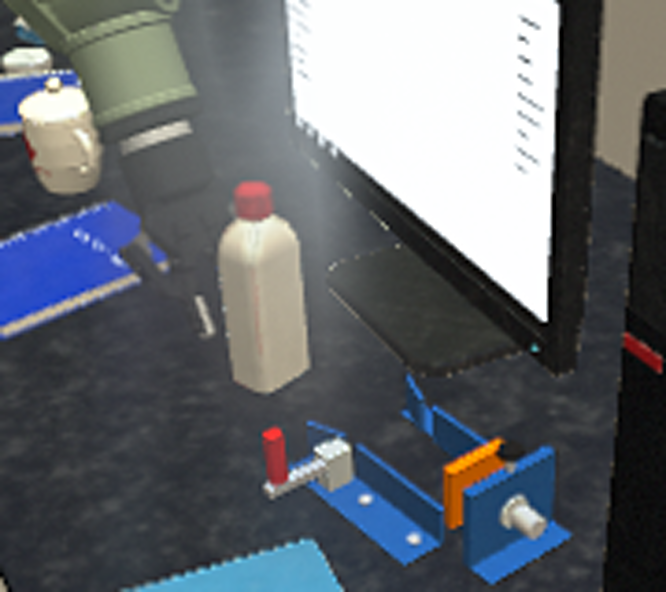

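The picture shows the finger tips at (210,330), just behind the bottle's base (265,330). The path to the dock is clear, so I'll start a slow push.

{"method": "apply_moves", "body": {
  "claw": [0.03, 0.03, 0.03, 0.03, 0.03, 0.03, 0.03, 0.03, 0.03, 0.03, 0.03, 0.03, 0.03, 0.03],
  "xyz": [
    [-0.0044, 0, 0.0024],
    [-0.0044, 0, 0.0024],
    [-0.0044, 0, 0.0024],
    [-0.0044, 0, 0.0024],
    [-0.0044, 0, 0.0024],
    [-0.0044, 0, 0.0024],
    [-0.0044, 0, 0.0024],
    [-0.0044, 0, 0.0024],
    [-0.0044, 0, 0.0024],
    [-0.0044, 0, 0.0024],
    [-0.0044, 0, 0.0024],
    [-0.0044, 0, 0.0024],
    [-0.0044, 0, 0.0024],
    [-0.0044, 0, 0.0024]
  ],
  "twist": [
    [0, 0, 0],
    [0, 0, 0],
    [0, 0, 0],
    [0, 0, 0],
    [0, 0, 0],
    [0, 0, 0],
    [0, 0, 0],
    [0, 0, 0],
    [0, 0, 0],
    [0, 0, 0],
    [0, 0, 0],
    [0, 0, 0],
    [0, 0, 0],
    [0, 0, 0]
  ]
}}

```text
clock: 5.75
position: [0.5005, 0.3214, 0.0151]
tool_rot: [-3.141, 0.5, 1.715]
force: [-0.9, 4.7, 2.1]
grip_width: 0.0301
finger_force: 1.9
```

```bash
cat > loc.py <<'E'
from h import *
q=np.array([.5321,.1696,-1.4266]);d=np.array([np.cos(q[2]),np.sin(q[2])]);e=np.array([-d[1],d[0]])
def todock(p):
    v=np.array(p[:2])-q[:2];return np.round([v@d*1000,v@e*1000],1)
o=bot.observe();print("t",o["clock"],"tcp dock",todock(o["position"]),"z",round(o["position"][2],4),"F",np.round([o["force"][:2]@d,o["force"][:2]@e,o["force"][2]],2))
for n in("top","scene"):
    f=bot.grab_frame(n);c=cam(f);im=f["img"].astype(int);x0,x1,y0,y1=(90,300,130,270) if n=="top" else (150,300,95,230)
    m=(im[...,0]>120)&(im[...,1]<70)&(im[...,2]<80);a=np.zeros_like(m);a[y0:y1,x0:x1]=m[y0:y1,x0:x1]
    k,l,st,ce=cv2.connectedComponentsWithStats(a.astype(np.uint8))
    for i in range(1,k):
        if st[i,4]>8:print(n,"red",st[i,4],np.round(ce[i],1),"if cap z=170:",todock(back(c,[ce[i]],.170)[0]),"if knob z=55",todock(back(c,[ce[i]],.055)[0]))
E
python3 loc.py
```

```text
t 5.75 tcp dock [-154.8   -9.5] z 0.0151 F [-4.75 -0.17  2.09]
top red 128 [128.  210.4] if cap z=170: [-123.5  -15.2] if knob z=55 [-157.5    7.3]
top red 23 [198.3 246.8] if cap z=170: [  19.5 -117. ] if knob z=55 [   4.5 -108.1]
scene red 11 [291.1 152.3] if cap z=170: [191.4  73.7] if knob z=55 [ 71.5 209.2]
scene red 77 [194.1 182.6] if cap z=170: [ 140.2 -182. ] if knob z=55 [   8.2 -106.6]
scene red 16 [240.9 195.1] if cap z=170: [ 241.  -129.7] if knob z=55 [132.8 -42. ]
```

{"method": "apply_moves", "body": {
  "claw": [0.03, 0.03, 0.03, 0.03, 0.03, 0.03, 0.03, 0.03, 0.03, 0.03, 0.03],
  "xyz": [
    [-0.0044, 0.0012, 0.0024],
    [-0.0044, 0.0012, 0.0024],
    [-0.0044, 0.0012, 0.0024],
    [-0.0044, 0.0012, 0.0024],
    [-0.0044, 0.0012, 0.0024],
    [-0.0044, 0.0012, 0.0024],
    [-0.0044, 0.0012, 0.0024],
    [-0.0044, 0.0012, 0.0024],
    [-0.0044, 0.0012, 0.0024],
    [-0.0044, 0.0012, 0.0024],
    [-0.0044, 0.0012, 0.0024]
  ],
  "twist": [
    [0, 0, 0],
    [0, 0, 0],
    [0, 0, 0],
    [0, 0, 0],
    [0, 0, 0],
    [0, 0, 0],
    [0, 0, 0],
    [0, 0, 0],
    [0, 0, 0],
    [0, 0, 0],
    [0, 0, 0]
  ]
}}

```text
clock: 6.95
position: [0.5217, 0.2687, 0.0151]
tool_rot: [-3.142, 0.5, 1.715]
force: [-0.5, 3.4, -0.7]
grip_width: 0.0299
finger_force: 1.4
```

```bash
sed -i 's/im\[...,0\]>120)&(im\[...,1\]<70)&(im\[...,2\]<80)/im[...,0]>100)\&(im[...,1]<.5*im[...,0])\&(im[...,2]<.6*im[...,0])/' loc.py; python3 loc.py; python3 - <<'E'
from h import *
a=bot.grab_frame("top")["img"][150:265,95:285,::-1];b=bot.grab_frame("scene")["img"][85:200,160:320,::-1]
r=lambda i:cv2.resize(i,(600,int(600*i.shape[0]/i.shape[1])),interpolation=cv2.INTER_CUBIC)[:300]
A,B=r(a),r(b);cv2.imwrite("pics/p2.png",np.vstack([A[:,:],B]))
E
```

```text
t 6.95 tcp dock [-99.5   3.9] z 0.0151 F [-3.47 -0.01 -0.7 ]
top red 147 [152.3 201. ] if cap z=170: [-67.7  -2.7] if knob z=55 [-94.3  21.4]
top red 41 [199.  246.5] if cap z=170: [  21.3 -116.5] if knob z=55 [   6.5 -107.5]
scene red 39 [293.6 154.9] if cap z=170: [203.8  69.8] if knob z=55 [ 86.8 204.4]
scene red 78 [194.  182.7] if cap z=170: [ 140.5 -182.3] if knob z=55 [   8.6 -107. ]
scene red 121 [245.4 190.6] if cap z=170: [ 235.5 -112.5] if knob z=55 [125.9 -20.8]
```

View pics/p2.png

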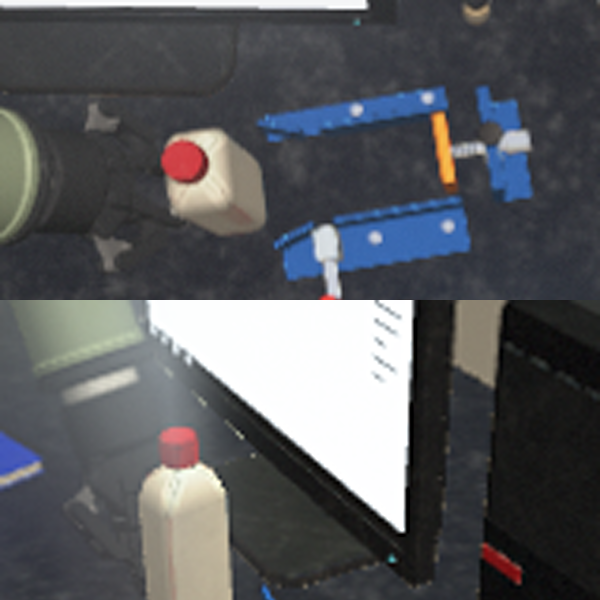

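Top half: the bottle (215,180) is squared up before the mouth with the fingers behind it, and the lane's walls are at y≈110 and 220. Now driving straight in.

{"method": "apply_moves", "body": {
  "claw": [0.022, 0.022, 0.022, 0.022, 0.022, 0.022, 0.022, 0.022, 0.022, 0.022, 0.022, 0.022, 0.022, 0.022, 0.022, 0.022],
  "xyz": [
    [0, 0, 0],
    [0, 0, 0],
    [-0.0044, 0, 0.0024],
    [-0.0044, 0, 0.0024],
    [-0.0044, 0, 0.0024],
    [-0.0044, 0, 0.0024],
    [-0.0044, 0, 0.0024],
    [-0.0044, 0, 0.0024],
    [-0.0044, 0, 0.0024],
    [-0.0044, 0, 0.0024],
    [-0.0044, 0, 0.0024],
    [-0.0044, 0, 0.0024],
    [-0.0044, 0, 0.0024],
    [-0.0044, 0, 0.0024],
    [-0.0044, 0, 0.0024],
    [-0.0044, 0, 0.0024]
  ],
  "twist": [
    [0, 0, 0],
    [0, 0, 0],
    [0, 0, 0],
    [0, 0, 0],
    [0, 0, 0],
    [0, 0, 0],
    [0, 0, 0],
    [0, 0, 0],
    [0, 0, 0],
    [0, 0, 0],
    [0, 0, 0],
    [0, 0, 0],
    [0, 0, 0],
    [0, 0, 0],
    [0, 0, 0],
    [0, 0, 0]
  ]
}}

```text
clock: 8.75
position: [0.5317, 0.1993, 0.0152]
tool_rot: [-3.142, 0.5, 1.715]
force: [0.7, 1.4, -1.2]
grip_width: 0.0222
finger_force: 1.2
```

```bash
python3 loc.py
```

```text
t 8.75 tcp dock [-29.4   3.9] z 0.0152 F [-1.3   0.89 -1.25]
top red 130 [183.9 195.8] if cap z=170: [ 2.8 -2. ] if knob z=55 [-14.5  22.2]
top red 40 [199.1 246.6] if cap z=170: [  21.4 -116.7] if knob z=55 [   6.6 -107.7]
scene red 109 [222.7 133.4] if cap z=170: [ 7.1 -1.4] if knob z=55 [-156.1  116.4]
scene red 39 [293.6 154.9] if cap z=170: [203.8  69.8] if knob z=55 [ 86.8 204.4]
scene red 78 [194.  182.7] if cap z=170: [ 140.5 -182.3] if knob z=55 [   8.6 -107. ]
scene red 119 [245.4 190.7] if cap z=170: [ 235.6 -112.9] if knob z=55 [126.1 -21.2]
```

{"method": "apply_moves", "body": {
  "claw": [0.022, 0.022, 0.022, 0.022, 0.022, 0.022, 0.022, 0.022, 0.022, 0.022, 0.022, 0.022],
  "xyz": [
    [-0.0044, 0, 0.0024],
    [-0.0044, 0, 0.0024],
    [-0.0044, 0, 0.0024],
    [-0.0044, 0, 0.0024],
    [-0.0044, 0, 0.0024],
    [-0.0044, 0, 0.0024],
    [-0.0044, 0, 0.0024],
    [-0.0044, 0, 0.0024],
    [-0.0044, 0, 0.0024],
    [-0.0044, 0, 0.0024],
    [-0.0044, 0, 0.0024],
    [-0.0044, 0, 0.0024]
  ],
  "twist": [
    [0, 0, 0],
    [0, 0, 0],
    [0, 0, 0],
    [0, 0, 0],
    [0, 0, 0],
    [0, 0, 0],
    [0, 0, 0],
    [0, 0, 0],
    [0, 0, 0],
    [0, 0, 0],
    [0, 0, 0],
    [0, 0, 0]
  ]
}}

```text
clock: 10.05
position: [0.5403, 0.1397, 0.0152]
tool_rot: [-3.142, 0.5, 1.715]
force: [0.4, 2.2, -0.5]
grip_width: 0.022
finger_force: 1.4
```

```bash
python3 loc.py
```

```text
t 10.05 tcp dock [30.7  3.9] z 0.0152 F [-2.14  0.73 -0.54]
top red 126 [210.9 191.6] if cap z=170: [62.7 -2. ] if knob z=55 [53.4 22.2]
top red 41 [199.  246.5] if cap z=170: [  21.3 -116.5] if knob z=55 [   6.5 -107.5]
scene red 123 [236.3 142.4] if cap z=170: [66.8 -2.2] if knob z=55 [-82.4 115.4]
scene red 39 [293.6 154.9] if cap z=170: [203.8  69.8] if knob z=55 [ 86.8 204.4]
scene red 81 [194.  182.7] if cap z=170: [ 140.4 -182.3] if knob z=55 [   8.5 -107. ]
scene red 119 [245.4 190.6] if cap z=170: [ 235.6 -112.7] if knob z=55 [126. -21.]
```

{"method": "apply_moves", "body": {
  "claw": [0.022, 0.022, 0.022, 0.022],
  "xyz": [
    [-0.00176, 0, 0.00096],
    [-0.00176, 0, 0.00096],
    [-0.00176, 0, 0.00096],
    [-0.00176, 0, 0.00096]
  ],
  "twist": [
    [0, 0, 0],
    [0, 0, 0],
    [0, 0, 0],
    [0, 0, 0]
  ]
}}

```text
clock: 10.55
position: [0.5415, 0.1323, 0.0152]
tool_rot: [3.141, 0.5, 1.715]
force: [-0.7, 4.3, 1.0]
grip_width: 0.0218
finger_force: 1.9
```

{"method": "apply_moves", "body": {
  "claw": [0.022, 0.022],
  "xyz": [
    [-0.00176, 0, 0.00096],
    [0, 0, 0]
  ],
  "twist": [
    [0, 0, 0],
    [0, 0, 0]
  ]
}}

```text
clock: 10.75
position: [0.5418, 0.1298, 0.0153]
tool_rot: [-3.142, 0.5, 1.715]
force: [1.5, 0.7, 0.1]
grip_width: 0.0222
finger_force: 0.7
```

{"method": "apply_moves", "body": {
  "claw": [0.022, 0.022, 0.022],
  "xyz": [
    [-0.00176, 0, 0.00096],
    [-0.00176, 0, 0.00096],
    [0, 0, 0]
  ],
  "twist": [
    [0, 0, 0],
    [0, 0, 0],
    [0, 0, 0]
  ]
}}

```text
clock: 11.05
position: [0.5423, 0.1258, 0.0153]
tool_rot: [-3.141, 0.5, 1.715]
force: [1.1, 2.0, 0.7]
grip_width: 0.0221
finger_force: 0.8
```

{"method": "apply_moves", "body": {
  "claw": [0.022, 0.022],
  "xyz": [
    [-0.00176, 0, 0.00096],
    [0, 0, 0]
  ],
  "twist": [
    [0, 0, 0],
    [0, 0, 0]
  ]
}}

```text
clock: 11.25
position: [0.5426, 0.124, 0.0153]
tool_rot: [3.142, 0.5, 1.715]
force: [-0.3, 2.1, -0.2]
grip_width: 0.0222
finger_force: 1.1
```

{"method": "apply_moves", "body": {
  "claw": [0.022, 0.022],
  "xyz": [
    [-0.00176, 0, 0.00096],
    [0, 0, 0]
  ],
  "twist": [
    [0, 0, 0],
    [0, 0, 0]
  ]
}}

```text
clock: 11.45
position: [0.5429, 0.122, 0.0153]
tool_rot: [-3.142, 0.5, 1.715]
force: [0.1, 2.5, 0.5]
grip_width: 0.0219
finger_force: 1.2
```

{"method": "apply_moves", "body": {
  "claw": [0.022, 0.022],
  "xyz": [
    [-0.00176, 0, 0.00096],
    [0, 0, 0]
  ],
  "twist": [
    [0, 0, 0],
    [0, 0, 0]
  ]
}}

```text
clock: 11.65
position: [0.5431, 0.1204, 0.0152]
tool_rot: [3.142, 0.5, 1.715]
force: [-0.7, 4.7, 2.1]
grip_width: 0.0221
finger_force: 2.1
```

{"method": "apply_moves", "body": {
  "claw": [0.022, 0.022],
  "xyz": [
    [-0.00088, 0, 0.00048],
    [0, 0, 0]
  ],
  "twist": [
    [0, 0, 0],
    [0, 0, 0]
  ]
}}

```text
clock: 11.85
position: [0.5433, 0.1198, 0.0152]
tool_rot: [3.141, 0.499, 1.715]
force: [-1.9, 6.6, 2.5]
grip_width: 0.0218
finger_force: 3.4
```

{"method": "apply_moves", "body": {
  "claw": [0.022, 0.022],
  "xyz": [
    [-0.00088, 0, 0.00048],
    [0, 0, 0]
  ],
  "twist": [
    [0, 0, 0],
    [0, 0, 0]
  ]
}}

```text
clock: 12.05
position: [0.5434, 0.1191, 0.0152]
tool_rot: [3.141, 0.499, 1.716]
force: [-3.7, 7.6, 3.8]
grip_width: 0.0222
finger_force: 4.3
```

{"method": "apply_moves", "body": {
  "claw": [0.022, 0.022],
  "xyz": [
    [-0.00088, 0, 0.00048],
    [0, 0, 0]
  ],
  "twist": [
    [0, 0, 0],
    [0, 0, 0]
  ]
}}

```text
clock: 12.25
position: [0.5435, 0.1184, 0.0151]
tool_rot: [3.141, 0.499, 1.716]
force: [-3.7, 9.3, 3.8]
grip_width: 0.0219
finger_force: 5.1
```

{"method": "apply_moves", "body": {
  "claw": [0.022, 0.022, 0.022, 0.022, 0.022, 0.022, 0.022],
  "xyz": [
    [-0.00088, 0, 0.00048],
    [0, 0, 0],
    [0, 0, 0],
    [0, 0, 0],
    [0, 0, 0],
    [0, 0, 0],
    [0, 0, 0]
  ],
  "twist": [
    [0, 0, 0],
    [0, 0, 0],
    [0, 0, 0],
    [0, 0, 0],
    [0, 0, 0],
    [0, 0, 0],
    [0, 0, 0]
  ]
}}

```text
clock: 12.95
position: [0.5436, 0.1178, 0.0151]
tool_rot: [3.141, 0.498, 1.716]
force: [-4.3, 12.3, 5.4]
grip_width: 0.0219
finger_force: 6.0
```

```bash
python3 loc.py
```

```text
t 12.95 tcp dock [53.  4.] z 0.0151 F [-12.79  -2.49   5.38]
top red 126 [220.9 190. ] if cap z=170: [84.9 -1.7] if knob z=55 [78.5 22.6]
top red 41 [199.  246.5] if cap z=170: [  21.3 -116.5] if knob z=55 [   6.5 -107.5]
scene red 126 [241.4 145.5] if cap z=170: [87.2 -1.8] if knob z=55 [-57.2 115.9]
scene red 39 [293.6 154.9] if cap z=170: [203.8  69.8] if knob z=55 [ 86.8 204.4]
scene red 81 [194.  182.6] if cap z=170: [ 140.1 -182.2] if knob z=55 [   8.1 -106.8]
scene red 100 [245.6 191.4] if cap z=170: [ 238.  -114.1] if knob z=55 [129.1 -22.7]
```

{"method": "apply_moves", "body": {
  "claw": [0.022, 0.022, 0.022, 0.022, 0.022, 0.022, 0.022, 0.022, 0.022, 0.022, 0.022, 0.022, 0.022, 0.022, 0.022, 0.022, 0.022, 0.022],
  "xyz": [
    [0.00088, 0, -0.00048],
    [0.00088, 0, -0.00048],
    [0.00088, 0, -0.00048],
    [0.00088, 0, -0.00048],
    [0.00088, 0, -0.00048],
    [0.00088, 0, -0.00048],
    [0.00088, 0, -0.00048],
    [0.00088, 0, -0.00048],
    [0.0044, 0, -0.0024],
    [0.0044, 0, -0.0024],
    [0.0088, 0, -0.0048],
    [0.0088, 0, -0.0048],
    [0.0088, 0, -0.0048],
    [0.0088, 0, -0.0048],
    [0.0088, 0, -0.0048],
    [0.0088, 0, -0.0048],
    [0.0088, 0, -0.0048],
    [0.0088, 0, -0.0048]
  ],
  "twist": [
    [0, 0, 0],
    [0, 0, 0],
    [0, 0, 0],
    [0, 0, 0],
    [0, 0, 0],
    [0, 0, 0],
    [0, 0, 0],
    [0, 0, 0],
    [0, 0, 0],
    [0, 0, 0],
    [0, 0, 0],
    [0, 0, 0],
    [0, 0, 0],
    [0, 0, 0],
    [0, 0, 0],
    [0, 0, 0],
    [0, 0, 0],
    [0, 0, 0]
  ]
}}

```text
clock: 14.85
position: [0.5295, 0.2144, 0.0152]
tool_rot: [3.142, 0.5, 1.715]
force: [-0.2, 0.6, -0.3]
grip_width: 0.0222
finger_force: 0.0
```

```bash
python3 loc.py; python3 - <<'E'
from h import *
a=bot.grab_frame("top")["img"][150:265,95:285,::-1];b=bot.grab_frame("scene")["img"][120:220,160:320,::-1]
r=lambda i:cv2.resize(i,(600,int(600*i.shape[0]/i.shape[1])),interpolation=cv2.INTER_CUBIC)[:300]
A,B=r(a),r(b);cv2.imwrite("pics/p3.png",np.vstack([A[:,:],B]))
E
```

```text
t 14.85 tcp dock [-44.7   3.8] z 0.0152 F [-0.61 -0.16 -0.28]
top red 128 [220.3 190.2] if cap z=170: [83.5 -2.1] if knob z=55 [76.9 22.1]
top red 41 [199.  246.5] if cap z=170: [  21.3 -116.5] if knob z=55 [   6.5 -107.5]
scene red 119 [241.  145.4] if cap z=170: [86.  -2.4] if knob z=55 [-58.8 115.3]
scene red 39 [293.6 154.9] if cap z=170: [203.8  69.8] if knob z=55 [ 86.8 204.4]
scene red 80 [194.  182.7] if cap z=170: [ 140.5 -182.3] if knob z=55 [   8.6 -107. ]
scene red 107 [245.7 190.9] if cap z=170: [ 236.8 -112.8] if knob z=55 [127.5 -21.1]
```

View pics/p3.png

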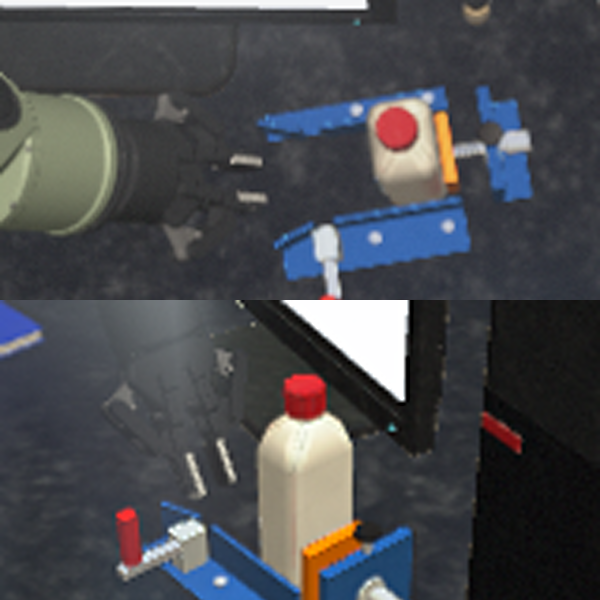

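The bottle (405,150 in the top half) stands against the orange pad with the fingers clear, and the bolt is still open with its knob at (127,535). I'll lift out and go behind the knob.

{"method": "apply_moves", "body": {
  "claw": [0, 0, 0, 0, 0, 0, 0, 0, 0, 0, 0, 0],
  "xyz": [
    [-0.0138, 0, -0.0252],
    [-0.0138, 0, -0.0252],
    [-0.0138, 0, -0.0252],
    [-0.0138, 0, -0.0252],
    [-0.0088, -0.0236, 0.0048],
    [-0.0088, -0.0236, 0.0048],
    [-0.0088, -0.0236, 0.0048],
    [-0.0088, -0.0236, 0.0048],
    [-0.0088, -0.0236, 0.0048],
    [-0.0088, -0.0236, 0.0048],
    [0, 0, 0],
    [0, 0, 0]
  ],
  "twist": [
    [0, 0, 0],
    [0, 0, 0],
    [0, 0, 0],
    [0, 0, 0],
    [0, 0, 0],
    [0, 0, 0],
    [0, 0, 0],
    [0, 0, 0],
    [0, 0, 0],
    [0, 0, 0],
    [0, 0, 0],
    [0, 0, 0]
  ]
}}

```text
clock: 16.25
position: [0.3982, 0.1333, 0.1304]
tool_rot: [3.141, 0.5, 1.715]
force: [0.9, 1.2, 0.2]
grip_width: 0.0001
finger_force: 0.0
```

```bash
python3 loc.py
```

```text
t 16.25 tcp dock [  16.7 -137.7] z 0.1304 F [-1.07  1.05  0.18]
top red 128 [220.3 190.2] if cap z=170: [83.5 -2.1] if knob z=55 [76.9 22.1]
top red 41 [199.  246.5] if cap z=170: [  21.3 -116.5] if knob z=55 [   6.5 -107.5]
scene red 120 [240.9 145.4] if cap z=170: [85.8 -2.4] if knob z=55 [-58.9 115.2]
scene red 39 [293.6 154.9] if cap z=170: [203.8  69.8] if knob z=55 [ 86.8 204.4]
scene red 81 [194.  182.7] if cap z=170: [ 140.3 -182.3] if knob z=55 [   8.4 -107. ]
scene red 104 [245.6 191. ] if cap z=170: [ 237.  -113.2] if knob z=55 [127.8 -21.6]
```

{"method": "apply_moves", "body": {
  "claw": [0, 0, 0, 0, 0, 0, 0, 0, 0, 0, 0, 0, 0, 0, 0, 0],
  "xyz": [
    [0.0113, -0.003, 0.0207],
    [0.0113, 0, 0.0207],
    [0.0113, 0, 0.0207],
    [0.0113, 0, 0.0207],
    [0, 0, 0],
    [0, 0.003, 0],
    [0, 0.003, 0],
    [0, 0.003, 0],
    [0, 0.003, 0],
    [0, 0.003, 0],
    [0, 0.003, 0],
    [0, 0.003, 0],
    [0, 0.003, 0],
    [0, 0.003, 0],
    [0, 0.003, 0],
    [0, 0, 0]
  ],
  "twist": [
    [0, 0, 0],
    [0, 0, 0],
    [0, 0, 0],
    [0, 0, 0],
    [0, 0, 0],
    [0, 0, 0],
    [0, 0, 0],
    [0, 0, 0],
    [0, 0, 0],
    [0, 0, 0],
    [0, 0, 0],
    [0, 0, 0],
    [0, 0, 0],
    [0, 0, 0],
    [0, 0, 0],
    [0, 0, 0]
  ]
}}

```text
clock: 17.95
position: [0.4256, 0.1377, 0.036]
tool_rot: [3.141, 0.5, 1.715]
force: [-1.5, 1.2, 6.0]
grip_width: -0.0001
finger_force: 2.7
```

```bash
python3 loc.py | grep -v "39 \["
```

```text
t 17.95 tcp dock [  16.3 -110. ] z 0.036 F [-1.45 -1.32  5.95]
top red 128 [220.3 190.2] if cap z=170: [83.5 -2.1] if knob z=55 [76.9 22.1]
top red 30 [198.2 236.9] if cap z=170: [ 22.3 -96. ] if knob z=55 [  7.6 -84.3]
scene red 120 [240.9 145.4] if cap z=170: [85.8 -2.4] if knob z=55 [-58.9 115.2]
scene red 73 [201.1 178.8] if cap z=170: [ 138.7 -162.2] if knob z=55 [  6.4 -82.1]
scene red 108 [245.7 190.9] if cap z=170: [ 236.8 -112.7] if knob z=55 [127.5 -21. ]
```

{"method": "apply_moves", "body": {
  "claw": [0, 0, 0, 0, 0],
  "xyz": [
    [0, 0.003, 0],
    [0, 0.003, 0],
    [0, 0.003, 0],
    [0, 0.003, 0],
    [0, 0, 0]
  ],
  "twist": [
    [0, 0, 0],
    [0, 0, 0],
    [0, 0, 0],
    [0, 0, 0],
    [0, 0, 0]
  ]
}}

```text
clock: 18.55
position: [0.4374, 0.1394, 0.036]
tool_rot: [3.141, 0.5, 1.715]
force: [-0.9, 1.8, 5.5]
grip_width: 0.0
finger_force: 2.8
```

{"method": "apply_moves", "body": {
  "claw": [0, 0, 0],
  "xyz": [
    [0, 0.0015, 0],
    [0, 0.0015, 0],
    [0, 0, 0]
  ],
  "twist": [
    [0, 0, 0],
    [0, 0, 0],
    [0, 0, 0]
  ]
}}

```text
clock: 18.85
position: [0.4396, 0.1396, 0.0359]
tool_rot: [-3.141, 0.5, 1.715]
force: [-6.0, 2.4, 7.5]
grip_width: 0.0
finger_force: 5.0
```

```bash
python3 loc.py | grep -v "39 \["
```

```text
t 18.85 tcp dock [ 16.4 -95.8] z 0.0359 F [-3.26 -5.6   7.49]
top red 128 [220.3 190.2] if cap z=170: [83.5 -2.1] if knob z=55 [76.9 22.1]
top red 30 [197.2 231.6] if cap z=170: [ 21.6 -84.2] if knob z=55 [  6.8 -70.9]
scene red 119 [241.  145.4] if cap z=170: [86.  -2.4] if knob z=55 [-58.8 115.3]
scene red 67 [205.1 176.6] if cap z=170: [ 137.7 -150.4] if knob z=55 [  5.2 -67.5]
scene red 107 [245.7 190.9] if cap z=170: [ 236.7 -112.8] if knob z=55 [127.3 -21.1]
```

Force is rising, so the bolt is at the stop. I'll push 2 mm more, hold, then back off.

{"method": "apply_moves", "body": {
  "claw": [0, 0, 0, 0, 0],
  "xyz": [
    [0, 0.001, 0],
    [0, 0.001, 0],
    [0, 0, 0],
    [0, 0, 0],
    [0, 0, 0]
  ],
  "twist": [
    [0, 0, 0],
    [0, 0, 0],
    [0, 0, 0],
    [0, 0, 0],
    [0, 0, 0]
  ]
}}

```text
clock: 19.45
position: [0.4403, 0.1396, 0.0358]
tool_rot: [-3.139, 0.501, 1.716]
force: [-15.5, 2.5, 10.2]
grip_width: -0.0
finger_force: 8.7
```

{"method": "apply_moves", "body": {
  "claw": [0, 0, 0, 0, 0, 0, 0, 0, 0, 0, 0],
  "xyz": [
    [0, -0.004, 0],
    [0, -0.006, 0],
    [0, -0.01, 0],
    [0, -0.01, 0],
    [-0.012, 0, -0.022],
    [-0.012, 0, -0.022],
    [-0.012, 0, -0.022],
    [-0.012, 0, -0.022],
    [0, 0, 0],
    [0, 0, 0],
    [0, 0, 0]
  ],
  "twist": [
    [0, 0, 0],
    [0, 0, 0],
    [0, 0, 0],
    [0, 0, 0],
    [0, 0, 0],
    [0, 0, 0],
    [0, 0, 0],
    [0, 0, 0],
    [0, 0, 0],
    [0, 0, 0],
    [0, 0, 0]
  ]
}}

```text
clock: 20.55
position: [0.4115, 0.1355, 0.1354]
tool_rot: [-3.141, 0.5, 1.716]
force: [0.0, 0.1, 0.5]
grip_width: -0.0001
finger_force: 0.0
```

```bash
python3 loc.py | grep -v "39 \["; python3 - <<'E'
from h import *
a=bot.grab_frame("top")["img"][150:265,95:285,::-1];b=bot.grab_frame("scene")["img"][120:220,160:320,::-1]
r=lambda i:cv2.resize(i,(600,int(600*i.shape[0]/i.shape[1])),interpolation=cv2.INTER_CUBIC)[:300]
cv2.imwrite("pics/p4.png",np.vstack([r(a),r(b)]))
E
```

```text
t 20.55 tcp dock [  16.4 -124.3] z 0.1354 F [-0.08  0.03  0.46]
top red 128 [220.3 190.2] if cap z=170: [83.5 -2.1] if knob z=55 [76.9 22.1]
top red 34 [196.8 231.4] if cap z=170: [ 20.8 -83.8] if knob z=55 [  6.  -70.5]
scene red 120 [240.9 145.3] if cap z=170: [85.7 -2.3] if knob z=55 [-59.  115.4]
scene red 69 [204.9 177. ] if cap z=170: [ 138.8 -151.6] if knob z=55 [  6.4 -69. ]
scene red 106 [245.8 190.9] if cap z=170: [ 236.9 -112.8] if knob z=55 [127.7 -21.1]
```

View pics/p4.png

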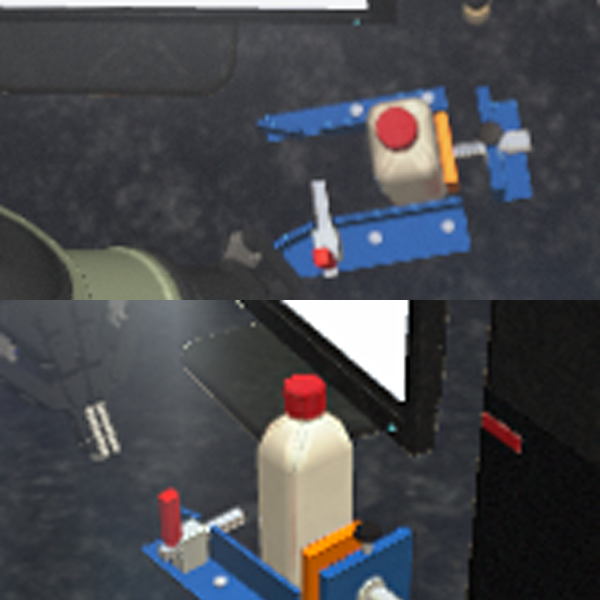

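The bolt bar now reaches mid-lane, with its tip at (318,185) and the knob at (323,257) measuring y≈-70. The bottle at (405,150) is against the pad and the fingers are clear.

```bash
python3 -c "
from workcell import bot
print(bot.job_done())"
```

```text
the job is handed in; nothing more can be done
None
```

I pushed the oil bottle upright into the dock, pressed it onto the pad with an estimated 7–10 N for about 0.6 s, released it standing against the pad and slid the bolt fully shut (knob at about y = -70 mm). I handed the job in at about 20.6 s; the hand-in gave no verdict.

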